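# Clear the sauce pot off the serving tray, then hold the tray level for service

## Task

Lift the copper sauce pot off the wooden serving tray by its arched handle and set it down, without dropping it, upright and wholly on the round cork mat, and let go of it. Then lift the tray by its bridge handle with both white cups still standing on it, and keep it steady and level in the air, at least 10 cm clear of the counter: the program finishes while the gripper is holding it there, the tray is not put down again. Leave the other things on the counter where they are.

Things in the scene. Friction and masses are not known exactly. Their poses are not given: they have to be found in the camera images.
- tray: Loose brown wooden tray, 280 (x) by 170 (y) by 12 mm board on 14 mm feet, about 0.6 kg, balanced about its handle when carrying only the cups. Origin: level with the feet's underside, below the board's centre; board top 26 mm up. Black slate disc, radius 52 mm, at x = +83 mm, top 32 mm up: the pot starts on it. Steel posts (radius 4 mm) at x = 0, y = +-70 mm carry the handle bar.
- tray_grip (a point): Centre of the tray's pale wooden handle bar, 137 mm above the tray's origin, straight over it. The bar is 160 mm long (the tray's y), 18 mm thick (the tray's x), 24 mm tall; 140 mm is free between the posts. Axes as the tray's.
- pot: Loose copper sauce pot, open on top: base radius 40 mm, side radius 47 mm, rim 75 mm high, about 0.55 kg. Origin: centre of its underside. A rigid steel arch rises from the sides at y = +-46 mm and carries a dark wooden grip bar over the middle. Starts on the tray's slate disc.
- pot_grip (a point): Centre of the pot's dark wooden grip bar, 150 mm above the pot's origin, straight over it. The bar is 74 mm long (the pot's y), 16 mm thick (the pot's x), 20 mm tall; the arch meets it at y = +-34 mm, leaving 60 mm free. Axes as the pot's.
- cup_a: Loose white ceramic cup, rim radius 30 mm, 45 mm high, about 75 g, standing on the tray's end away from the pot (tray x about -85 mm, y about +42 mm). Origin: centre of its underside.
- cup_b: Same as cup_a, at tray x about -85 mm, y about -42 mm.
- mat: Round cork mat fixed to the counter, radius 90 mm, 6 mm thick. Origin: centre of its underside, on the counter; top 6 mm above.
- water: Bystander: clear water bottle with blue cap, radius 33 mm, 220 mm high. Origin: centre of underside.
- spice_a: Bystander: amber spice jar with black cap, radius 26 mm, 100 mm high. Origin: centre of underside.
- spice_b: Bystander: yellow spice jar with black cap, radius 26 mm, 100 mm high. Origin: centre of underside.
- mill: Bystander: dark wooden pepper mill, radius 28 mm, 155 mm high. Origin: centre of underside.
- bowl: Bystander: blue ceramic bowl, rim radius 65 mm, 50 mm high. Origin: centre of underside.
- spoon: Bystander: spoon lying on the green cutting board at the robot's right. Origin: underside, along its x.
There are look-alikes about, which are no part of the job. What is shaped like the cup_a but black, blue or yellow is not meant.

How it is judged (in metres and radians):
On the way, in this order (a step that is already met when the one before it is completed fails the run):
1. the pot is lifted off the tray by the gripper while the tray stays on the counter (height (world z) of pot above 0.07 m and contact force between pot and tray below 0.1 N and contact force between the fingers and pot above 1 N and height (world z) of tray below 0.02 m), for 0.2 s.
2. the pot stands upright on the cork mat, released, the tray still on the counter (horizontal distance between pot and mat below 0.05 m and z of pot in the frame of mat between 0.002 and 0.012 m and angle between pot's own z axis and vertical below 0.1 rad and linear speed of pot below 0.03 m/s and contact force between the fingers and pot below 0.1 N and height (world z) of tray below 0.02 m), for 0.2 s.
3. the tray is held level in the gripper, its feet more than 80 mm above the counter, both cups standing on it (height (world z) of tray above 0.08 m and angle between tray's own z axis and vertical below 0.1 rad and linear speed of tray below 0.03 m/s and angular speed of tray below 0.15 rad/s and contact force between the fingers and tray above 2 N and contact force between tray and pot below 0.1 N and z of cup_a in the frame of tray between 0.02 and 0.04 m and angle between each of cup_a, cup_b's own z axis and vertical below 0.2 rad and horizontal distance between each of cup_a, cup_b and tray below 0.16 m and z of cup_b in the frame of tray between 0.02 and 0.04 m), for 0.5 s.
At the end, for the whole second after the job is handed in: Gripper holds the tray, feet over 80 mm above the counter, tilt under 0.10 rad, still (0.03 m/s, 0.15 rad/s), clear of the pot; both cups stand on it (tilt under 0.20 rad); the pot stands on the cork mat, centre within 50 mm of its centre, tilt under 0.10 rad, still, released (all of step 3 and horizontal distance between pot and mat below 0.05 m and z of pot in the frame of mat between 0.002 and 0.012 m and angle between pot's own z axis and vertical below 0.1 rad and linear speed of pot below 0.03 m/s and contact force between the fingers and pot below 0.1 N); the arm keeps its last pose, push and grip.
It fails at once if the tray is tipped by more than 0.35 rad (angle between tray's own z axis and vertical above 0.35 rad).
It fails at once if a cup is tipped over (0.6 rad) (angle between any of cup_a, cup_b's own z axis and vertical above 0.6 rad).
It fails at once if the pot is dropped or tipped over ((linear speed of pot above 0.6 m/s and contact force between the fingers and pot below 0.1 N) or angle between pot's own z axis and vertical above 0.6 rad).
It fails at once if a bystander is moved by more than 40 mm (distance of any of water, spice_a, spice_b, mill, bowl, spoon from where it was at the start of the episode above 0.04 m).
It also fails if it takes over 64 s, if anything falls off the work surface, if the arm or the gripper's body presses on something with over 40 N, if the wrist force passes 120 N, or if a joint passes its speed limit or range.

## Robot

A 6-joint arm with a two-finger parallel gripper is mounted at the origin on the work surface. World frame = base frame: x ahead of the robot, y to its left, z up, the work surface at z = 0. Lengths are in mm, angles in rad, forces in N, time in s.
With the tool pointing down it reaches from about 300 to 775 mm from the base axis. Payload 14.6 kg.
Tool frame: the origin (TCP) lies at the very end of the fingers, on their centre line; the grasp point (between the pads) lies 19 mm behind it; z points along the fingers, y is the line along which they close (so a half turn about z gives the same grasp; the last joint's range is limited). The gripper opens to 94 mm and grips with 3 to 60 N. Pads are 16 mm wide; open, the fingers measure 119 mm over their backs; the gripper's body (75 mm by 177 mm) begins 78 mm behind the grasp point.
Start: joints at [-1.228, 0.3, 1.521, -0, 1.321, -0.067], TCP at [219.126, -504.453, 205.446] pointing down, gripper open.
Joint ranges: [-3.03, 3.03], [-0.79, 2.21], [0.23, 2.52], [-1.04, 4.18], [0, 3.07], [-2.55, 2.55]. Speed limits (rad/s): [2.22, 2.22, 2.57, 3.14, 3.14, 3.14].

## Interface

Orientations are given as [roll, pitch, yaw] about the fixed x, y, z axes, in that order (R = Rz(yaw) Ry(pitch) Rx(roll)).
In Python, from cell import manip, camera, get_calibration gives the robot as it stands. The module is installed in compiled form; this text tells all that it offers.
- The arm moves only by the tool jog_arm, never from a script. Its argument "plan" is one flat list of numbers, 6 for each row, row after row: the shift along the world's x, y, z in m, then the turn, a rotation vector about the world's x, y, z in degrees. A call has 1 to 20 rows; each row is the pose to reach, as a shift and turn from the pose commanded when the call began; what a row does not reach only later rows make up. A row lasts 1/10 s, in which the tool goes at most 50 mm and 8.59 degrees, less where a joint would pass 70% of its speed; a pose out of reach is approached as far as the arm can. A call with a gripper value outside its range is refused whole. "claw" is the finger opening in m, from 0 to 0.094, set as the call begins (left out, the last holds). The fingers move at their own pace and stop on an object; "force" is the grip in N (left out, the last holds). Time passes only in rows, so rows that repeat a pose let the fingers close. It gives the time, the measured TCP pose, the force, the opening and the grip force at its end, in the units of the state.
- manip.read_state(): the state, without advancing time (a new reading comes with each control period).
- camera(name): name is "side" or "top"; returns (picture, depth): 384x512x3 uint8, red, green, blue; 384x512 float32, mm along the optical axis (not along the pixel's ray), 0 where there is no reading.
- get_calibration(name): a dict with "fx", "fy", "cx", "cy" (pixels), "origin" and "attitude" of the camera in the world. Camera axes: x right, y down, z forward; pixel columns grow to the right and rows downward; lengths in mm; the calibration is good to about 2 mm. A picture is of the moment at which its call begins. get_calibration takes no time and is no camera call.
- manip.sign_off(): hands the job in; it is judged then, once.
The state is a dict: "clock": time; "joints": joint angles; "qd": joint speeds; "effort": joint torques, N m; "eef_pos": TCP position; "eef_rot": TCP orientation; "wrist_force": force on the tool from outside, world axes, zero at the start; "moment": the same for the moment, N m; "finger_gap": finger opening in mm; "finger_force": force on a finger pad.
Only numpy, scipy, OpenCV 4.12 (cv2) and the standard library are available. Lean on these libraries where they do the work, as an engineer would, in place of code of your own. Each camera call takes 0.05 s, during which the arm holds its last target. There are 200 camera calls.

## Working session

There is one attempt and no reset: what is moved stays moved. The work goes in short steps, Python scripts to look and compute and a tool call to move; the robot and the scene stay as the last step left them, time stands still between calls to the robot, and variables do not carry over. Pictures are saved under pics/ and viewed, at most 10 in all, crops included, and the job is handed in when it is done.

Besides the shell and the picture viewer there is one more tool, called in YAML: its name, and indented under it one key for each argument. jog_arm: Moves the arm, as the interface text tells. Its arguments: {"type":"object","properties":{"plan":{"type":"array"},"claw":{"type":"number"},"force":{"type":"number"}},"required":["plan"]}

```bash
mkdir -p pics
cat > h.py <<'E'
import numpy as np, cv2
from cell import manip, camera, get_calibration
def cal(n):
    c=get_calibration(n); return c
def rot(c):
    a=np.array(c["attitude"],float)
    if a.shape==(3,3): return a
    from scipy.spatial.transform import Rotation as R
    return R.from_euler('xyz',a).as_matrix() if a.size==3 else R.from_quat(a).as_matrix()
def cloud(n,d):
    c=cal(n); v,u=np.mgrid[:384,:512]
    p=np.stack([(u-c["cx"])/c["fx"]*d,(v-c["cy"])/c["fy"]*d,d],-1)
    return p@rot(c).T+np.array(c["origin"])
def ray(n,u,v,z):
    c=cal(n); r=rot(c)@np.array([(u-c["cx"])/c["fx"],(v-c["cy"])/c["fy"],1]); o=np.array(c["origin"])
    return o+r*(z-o[2])/r[2]
E
python3 - <<'E'
from h import *
for n in("side","top"):
    p,d=camera(n); cv2.imwrite(f"pics/{n}0.png",p[:,:,::-1]); np.savez(f"{n}0.npz",p=p,d=d); print(n,get_calibration(n))
print(manip.read_state())
E
```

```text
side {'fx': 417.45743243295937, 'fy': 417.45743243295937, 'cx': 256.27437616426056, 'cy': 196.89149639588356, 'origin': array([-130.62528262,  946.63512214,  833.90336927]), 'attitude': array([-2.10463316e+00, -6.39108947e-04, -2.50734030e+00])}
top {'fx': 438.79217111860754, 'fy': 438.79217111860754, 'cx': 257.1638664445724, 'cy': 193.59651489823244, 'origin': array([ 253.7482857 ,  -23.53207639, 1593.30554963]), 'attitude': array([-2.90603207,  0.00454256, -1.53646394])}
{'clock': 0.1, 'joints': array([-1.22759568e+00,  3.00420621e-01,  1.52155517e+00,  8.53566188e-06,
        1.32069957e+00, -6.66270465e-02]), 'qd': array([ 0.0009198 ,  0.00104854, -0.00467138,  0.00244308, -0.00014654,
       -0.0007523 ]), 'effort': array([ 4.05109429e-03, -5.32631207e+01, -3.53281975e+01,  7.10032973e-02,
        2.34478764e-02, -1.05652928e-04]), 'eef_pos': array([ 219.04922102, -504.22335525,  204.92497958]), 'eef_rot': array([-3.14051290e+00, -8.03338862e-05,  4.09825532e-01]), 'wrist_force': array([ 0.80103553,  0.09512395, -0.48819553]), 'moment': array([-0.0134963 ,  0.01837221,  0.01912571]), 'finger_force': 0.0, 'finger_gap': 93.98780324859088}
```

View pics/top0.png

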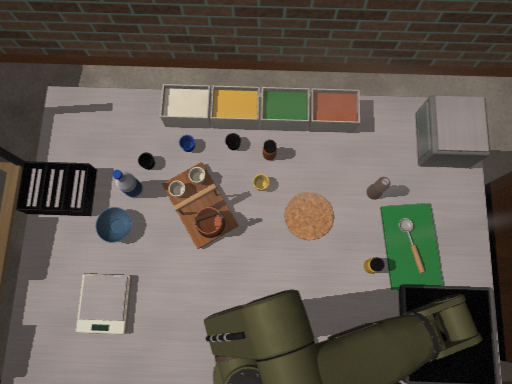

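View pics/side0.png

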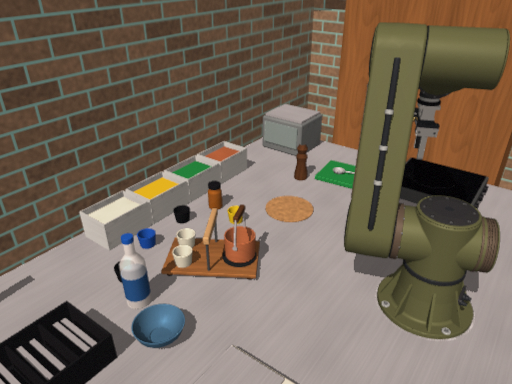

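Top view: the tray's centre is near (200,205), with the pot at (209,222), white cups at (177,188) and (197,175), and the mat at (309,216).

Look-alikes for the cups: yellow (262,183), blue (188,143), black (233,141) and black (147,161). I choose the two white ones on the tray. There is only one copper pot, and the orange-red bin at (335,107) is not it.

Run:
```python
from h import *
P=[];C=[]
for n in("top","side"):
    f=np.load(n+"0.npz"); X=cloud(n,f["d"]); m=f["d"]>0
    a=ray(n,*((200,205) if n=="top" else (212,255)),26); print(n,"tray ctr guess",a.round())
    near=m&(np.hypot(X[...,0]-a[0],X[...,1]-a[1])<190)
    for lo,hi,t in((165,205,"potbar"),(128,156,"traybar")):
        s=near&(X[...,2]>lo)&(X[...,2]<hi); q=X[s]; col=f["p"][s].astype(int)
        hs=cv2.cvtColor(f["p"],cv2.COLOR_RGB2HSV)[s]
        if t=="traybar": k=(hs[:,2]>120)&(hs[:,1]>60)&(hs[:,0]<25)
        else: k=np.ones(len(q),bool)
        q=q[k]
        if len(q)<4: print(t,len(q)); continue
        (r)=cv2.minAreaRect(q[:,:2].astype(np.float32))
        w=np.linalg.eigh(np.cov(q[:,:2].T))[1][:,1]
        print(t,len(q),q.mean(0).round(1),"rect",np.round(r[0],1),np.round(r[1],1),r[2],"long dir deg",np.degrees(np.arctan2(w[1],w[0]))%180,"z",np.percentile(q[:,2],[5,50,95]).round())
    # mat
    g=(300,216) if n=="top" else (290,208)
    hs=cv2.cvtColor(f["p"],cv2.COLOR_RGB2HSV)
    k=m&(hs[...,1]>90)&(hs[...,0]<20)&(X[...,2]<25)
    b=ray(n,*((309,216) if n=="top" else (290,208)),6); k&=np.hypot(X[...,0]-b[0],X[...,1]-b[1])<130
    print("mat",k.sum(),np.round(cv2.minEnclosingCircle(X[k][:,:2].astype(np.float32))[0]),X[k].mean(0).round(1), cv2.minEnclosingCircle(X[k][:,:2].astype(np.float32))[1])
    # objects
    k=near&(hs[...,1]<50)&(hs[...,2]>150)&(X[...,2]>55)&(X[...,2]<80); print("cups",k.sum(),X[k].mean(0).round())
f=np.load("top0.npz")["p"][140:260,140:340]; g=np.load("side0.npz")["p"][180:300,140:340]
cv2.imwrite("pics/crop0.png",cv2.resize(np.vstack([f,g]),None,fx=2.5,fy=2.5,interpolation=2)[:,:,::-1])
```

```text
top tray ctr guess [580. 204.  26.]
potbar 129 [510.8 157.9 189.9] rect [511.  159.2] [15.9 79.7] 22.019611358642578 long dir deg 111.00988267993769 z [179. 191. 196.]
traybar 217 [582.7 207.4 148.8] rect [583.2 206.9] [ 18.  156.4] 31.37540054321289 long dir deg 122.26295937670281 z [143. 149. 154.]
mat 1801 [ 559. -195.] [ 556.9 -194.5    6.6] 89.36222839355469
cups 65 [654. 248.  70.]
side tray ctr guess [580. 209.  26.]
potbar 136 [502.5 170.7 186.9] rect [507.1 163.5] [16.2 80.7] 21.100034713745117 long dir deg 109.73608334812987 z [171. 190. 194.]
traybar 211 [568.3 222.5 147.2] rect [548.2 190.2] [ 89.8 159.9] 31.677297592163086 long dir deg 122.98480705180837 z [134. 149. 151.]
mat 985 [ 556. -189.] [ 551.  -185.9    6.6] 91.5066909790039
cups 302 [653. 252.  65.]
```

View pics/crop0.png

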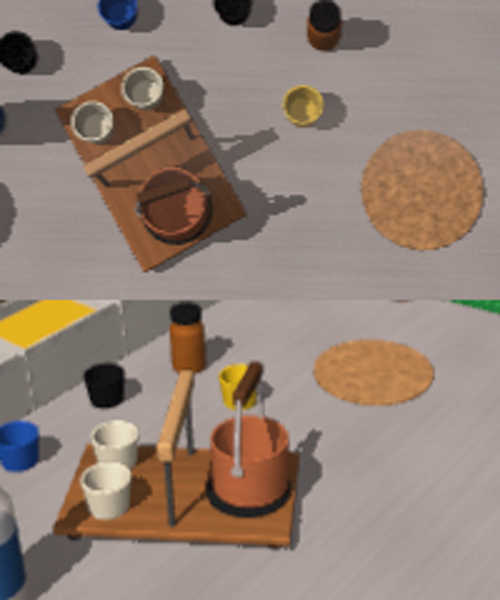

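The crop shows the pot with its dark bar and the two white cups, as described. Moving above the pot's bar now: (510,161), bar direction about 111.5°.

jog_arm:
  plan: [0.01,0.02,0.03,0,0,4,0.024,0.055,0.06,0,0,10,0.04,0.09,0.07,0,0,16,0.056,0.128,0.07,0,0,22,0.072,0.165,0.07,0,0,28,0.09,0.205,0.07,0,0,34,0.107,0.245,0.07,0,0,40,0.125,0.285,0.07,0,0,46,0.142,0.325,0.07,0,0,52,0.16,0.365,0.07,0,0,58,0.177,0.405,0.07,0,0,64,0.195,0.445,0.07,0,0,70,0.212,0.485,0.07,0,0,76,0.23,0.525,0.07,0,0,80,0.247,0.565,0.07,0,0,84,0.265,0.605,0.06,0,0,86,0.28,0.64,0.05,0,0,88,0.291,0.665,0.035,0,0,88,0.291,0.665,0.025,0,0,88,0.291,0.665,0.025,0,0,88]
  claw: 0.094

```text
clock: 2.1
eef_pos: [509.4, 160.4, 228.7]
eef_rot: [-3.138, -0.0, 1.946]
wrist_force: [0.1, -0.1, -0.0]
finger_gap: 94.2
finger_force: 0.0
```

jog_arm:
  plan: [0,0,-0.012,0,0,0,0,0,-0.026,0,0,0,0,0,-0.04,0,0,0,0,0,-0.054,0,0,0,0,0,-0.063,0,0,0,0,0,-0.066,0,0,0,0,0,-0.066,0,0,0,0,0,-0.066,0,0,0]

```text
clock: 2.9
eef_pos: [510.4, 160.5, 165.1]
eef_rot: [3.141, 0.0, 1.945]
wrist_force: [-0.3, -1.7, 0.3]
finger_gap: 93.9
finger_force: 0.0
```

Run:
```python
from h import *
s=manip.read_state(); print(s["eef_pos"],s["wrist_force"])
for n,u,v in(("side",238,225),("top",211,215)):
    p,d=camera(n); cv2.imwrite(f"pics/{n}1.png",cv2.resize(p[v-60:v+60,u-60:u+60],None,fx=4,fy=4,interpolation=2)[:,:,::-1])
cv2.imwrite("pics/c1.png",np.hstack([cv2.imread("pics/side1.png"),cv2.imread("pics/top1.png")])[:,:].copy()[::1,::1] if 0 else cv2.resize(np.hstack([cv2.imread("pics/side1.png"),cv2.imread("pics/top1.png")]),(800,400)))
```

```text
[510.41796246 160.45325273 165.13645701] [-0.34608398 -1.68622021  0.31783238]
```

View pics/c1.png

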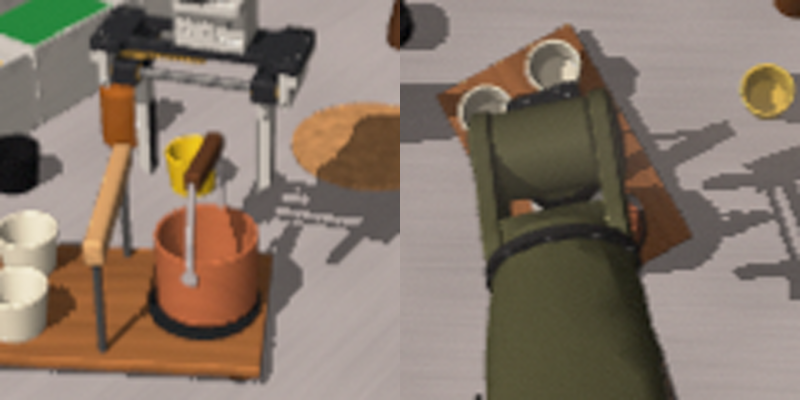

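The fingers straddle the bar: tips at about (145,170) and (265,190), bar between them at (205,158). Closing now.

jog_arm:
  plan: [0,0,-0.001,0,0,0,0,0,-0.001,0,0,0,0,0,-0.001,0,0,0,0,0,-0.001,0,0,0,0,0,-0.001,0,0,0,0,0,-0.001,0,0,0,0,0,-0.001,0,0,0,0,0,-0.001,0,0,0,0,0,-0.001,0,0,0,0,0,-0.001,0,0,0]
  claw: 0
  force: 40

```text
clock: 4.0
eef_pos: [510.2, 160.6, 163.5]
eef_rot: [3.141, 0.0, 1.946]
wrist_force: [0.8, -0.3, 0.8]
finger_gap: 17.5
finger_force: 0.5
```

jog_arm:
  plan: [0,0,0,0,0,0,0,0,0,0,0,0,0,0,0,0,0,0,0,0,0,0,0,0,0,0,0,0,0,0]

```text
clock: 4.5
eef_pos: [510.1, 160.5, 163.4]
eef_rot: [-3.141, -0.0, 1.946]
wrist_force: [0.6, -0.2, -2.2]
finger_gap: 15.9
finger_force: 40.0
```

jog_arm:
  plan: [0,0,0.002,0,0,0,0,0,0.005,0,0,0,0,0,0.009,0,0,0,0,0,0.014,0,0,0,0,0,0.02,0,0,0,0,0,0.027,0,0,0,0,0,0.035,0,0,0,0,0,0.043,0,0,0,0,0,0.051,0,0,0,0,0,0.058,0,0,0,0,0,0.064,0,0,0,0,0,0.068,0,0,0,0,0,0.07,0,0,0,0,0,0.07,0,0,0,0,0,0.07,0,0,0,0,0,0.07,0,0,0,0,0,0.07,0,0,0]

```text
clock: 6.2
eef_pos: [510.1, 160.5, 233.2]
eef_rot: [-3.141, -0.0, 1.946]
wrist_force: [0.8, 0.2, -3.5]
finger_gap: 15.3
finger_force: 40.0
```

Run:
```python
from h import *
p,d=camera("side"); cv2.imwrite("pics/s2.png",p[90:310,120:380,::-1])
```

```text
(no output)
```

View pics/s2.png

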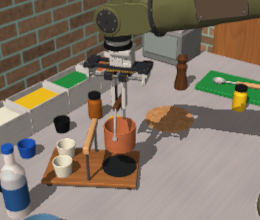

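The pot is clear of the tray and hanging upright at crop (120,135), with the slate bare below it. Next is the carry to the mat.

jog_arm:
  plan: [0.0003,-0.002,0,0,0,0,0.001,-0.008,0,0,0,0,0.0025,-0.019,0,0,0,0,0.005,-0.036,0,0,0,0,0.0075,-0.057,0,0,0,0,0.011,-0.081,0,0,0,0,0.014,-0.107,0,0,0,0,0.018,-0.134,0,0,0,0,0.0215,-0.162,0,0,0,0,0.0255,-0.19,0,0,0,0,0.029,-0.218,0,0,0,0,0.033,-0.245,0,0,0,0,0.036,-0.271,0,0,0,0,0.0395,-0.295,0,0,0,0,0.042,-0.316,0,0,0,0,0.0445,-0.333,0,0,0,0,0.046,-0.344,0,0,0,0,0.0467,-0.35,0,0,0,0,0.047,-0.352,0,0,0,0,0.047,-0.352,0,0,0]

```text
validation failed for argument at $.pl...
```

jog_arm:
  plan: [0,-0.002,0,0,0,0,0.001,-0.008,0,0,0,0,0.003,-0.019,0,0,0,0,0.005,-0.036,0,0,0,0,0.008,-0.057,0,0,0,0,0.011,-0.081,0,0,0,0,0.014,-0.107,0,0,0,0,0.018,-0.134,0,0,0,0,0.022,-0.162,0,0,0,0,0.026,-0.19,0,0,0,0,0.029,-0.218,0,0,0,0,0.033,-0.245,0,0,0,0,0.036,-0.271,0,0,0,0,0.039,-0.295,0,0,0,0,0.042,-0.316,0,0,0,0,0.044,-0.333,0,0,0,0,0.046,-0.344,0,0,0,0,0.047,-0.352,0,0,0,0,0.047,-0.352,0,0,0]

```text
validation failed for argument at $.pl...
```

jog_arm:
  plan: [0,-0.002,0,0,0,0,0.001,-0.008,0,0,0,0,0.003,-0.019,0,0,0,0,0.005,-0.036,0,0,0,0,0.008,-0.057,0,0,0,0,0.011,-0.081,0,0,0,0,0.014,-0.1,0,0,0,0,0.016,-0.11,0,0,0,0,0.016,-0.115,0,0,0,0]

```text
clock: 7.15
eef_pos: [526.3, 44.4, 233.4]
eef_rot: [-3.142, 0.0, 1.944]
wrist_force: [-0.5, 0.3, -4.2]
finger_gap: 15.7
finger_force: 40.0
```

```bash
python3 -c "
from h import *
s=manip.read_state();print(s['clock'],s['eef_pos'],s['finger_force'])"
```

```text
7.15 [526.27618859  44.4051441  233.432981  ] 39.996020793914795
```

The shorter call was accepted; carrying on the same way.

jog_arm:
  plan: [0.001,-0.006,0,0,0,0,0.003,-0.02,0,0,0,0,0.006,-0.04,0,0,0,0,0.009,-0.065,0,0,0,0,0.012,-0.092,0,0,0,0,0.016,-0.12,0,0,0,0,0.019,-0.148,0,0,0,0,0.023,-0.175,0,0,0,0,0.026,-0.199,0,0,0,0,0.029,-0.218,0,0,0,0,0.03,-0.23,0,0,0,0,0.031,-0.235,0,0,0,0,0.031,-0.236,0,0,0,0,0.031,-0.236,0,0,0,0]

```text
clock: 8.55
eef_pos: [557.2, -189.8, 233.5]
eef_rot: [3.142, -0.0, 1.946]
wrist_force: [-0.3, -0.0, -4.2]
finger_gap: 15.9
finger_force: 40.0
```

Run:
```python
from h import *
p,d=camera("side"); X=cloud("side",d); hs=cv2.cvtColor(p,cv2.COLOR_RGB2HSV)
k=(d>0)&(np.hypot(X[...,0]-557,X[...,1]+192)<70)&(X[...,2]>60)&(X[...,2]<240)&(hs[...,1]>120)
q=X[k]; print(k.sum(),np.percentile(q[:,2],[0,2,98]),q.mean(0))
# tilt: pot bottom rows / image
cv2.imwrite("pics/s3.png",cv2.resize(p[100:260,220:360],None,fx=3,fy=3,interpolation=2)[:,:,::-1])
```

```text
613 [102.45235253 109.64132277 178.09623639] [ 545.53401552 -176.99533796  148.94098021]
```

View pics/s3.png

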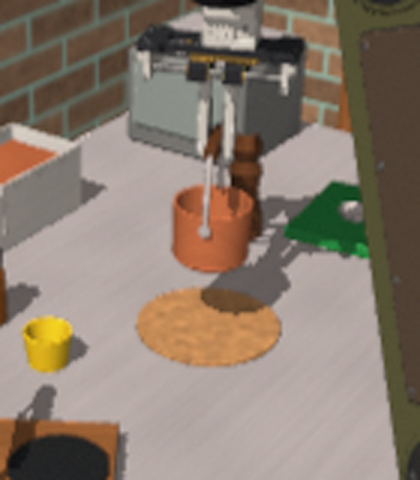

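The pot hangs upright over the mat (pot at (212,235) in the crop, mat at (208,325)). Its underside is at about 102 mm, so it comes down about 96 mm.

jog_arm:
  plan: [0,0,-0.004,0,0,0,0,0,-0.012,0,0,0,0,0,-0.022,0,0,0,0,0,-0.034,0,0,0,0,0,-0.046,0,0,0,0,0,-0.058,0,0,0,0,0,-0.069,0,0,0,0,0,-0.078,0,0,0,0,0,-0.085,0,0,0,0,0,-0.089,0,0,0,0,0,-0.091,0,0,0,0,0,-0.093,0,0,0,0,0,-0.094,0,0,0,0,0,-0.095,0,0,0,0,0,-0.096,0,0,0,0,0,-0.096,0,0,0,0,0,-0.096,0,0,0]

```text
clock: 10.3
eef_pos: [557.2, -190.5, 137.5]
eef_rot: [3.142, 0.0, 1.946]
wrist_force: [0.1, -0.1, -4.9]
finger_gap: 15.6
finger_force: 40.0
```

jog_arm:
  plan: [0,0,-0.001,0,0,0,0,0,-0.001,0,0,0,0,0,-0.002,0,0,0,0,0,-0.002,0,0,0,0,0,-0.002,0,0,0]

```text
clock: 10.8
eef_pos: [557.9, -190.5, 137.2]
eef_rot: [3.139, 0.002, 1.946]
wrist_force: [-0.3, 3.4, 10.7]
finger_gap: 15.6
finger_force: 40.0
```

Contact with the mat. Opening the fingers: 50 mm clears the bar, then going up.

jog_arm:
  plan: [0,0,0.001,0,0,0,0,0,0.001,0,0,0,0,0,0.001,0,0,0,0,0,0.001,0,0,0,0,0,0.001,0,0,0,0,0,0.001,0,0,0,0,0,0.001,0,0,0,0,0,0.001,0,0,0]
  claw: 0.08

```text
clock: 11.6
eef_pos: [557.1, -190.5, 136.4]
eef_rot: [-3.142, 0.0, 1.946]
wrist_force: [0.5, -0.2, -0.2]
finger_gap: 76.4
finger_force: 0.0
```

jog_arm:
  plan: [0,0,0.01,0,0,0,0,0,0.03,0,0,0,0,0,0.055,0,0,0,0,0,0.08,0,0,0,0,0,0.1,0,0,0,0,0,0.11,0,0,0,0,0,0.11,0,0,0]

```text
clock: 12.3
eef_pos: [557.5, -190.6, 247.9]
eef_rot: [3.14, 0.002, 1.946]
wrist_force: [0.1, -0.8, 0.5]
finger_gap: 80.0
finger_force: 0.0
```

Run:
```python
from h import *
p,d=camera("side"); X=cloud("side",d); hs=cv2.cvtColor(p,cv2.COLOR_RGB2HSV)
k=(d>0)&(np.hypot(X[...,0]-557,X[...,1]+192)<70)&(X[...,2]>140)&(X[...,2]<172)
print("potbar",k.sum(),X[k].mean(0).round(1),X[k][:,2].max())
a=np.array([583,207])
k=(d>0)&(np.hypot(X[...,0]-583,X[...,1]-207)<100)&(X[...,2]>142)&(X[...,2]<156); q=X[k][:,:2].astype(np.float32)
print("traybar",k.sum(),cv2.minAreaRect(q),X[k].mean(0))
f=np.load("side0.npz"); X0=cloud("side",f["d"]); k0=(np.hypot(X0[...,0]-583,X0[...,1]-207)<100)&(X0[...,2]>142)&(X0[...,2]<156)&(cv2.cvtColor(f["p"],cv2.COLOR_RGB2HSV)[...,2]>100); print("before",k0.sum(),X0[k0].mean(0))
cv2.imwrite("pics/s4.png",p[90:310,120:380,::-1])
```

```text
potbar 76 [ 548.6 -178.9  160.8] 169.81505191425867
traybar 207 ((578.0325927734375, 209.70103454589844), (18.217273712158203, 157.831787109375), 32.09065628051758) [573.69837275 215.46977376 148.55877981]
before 204 [569.06597087 214.64435467 148.70348365]
```

View pics/s4.png

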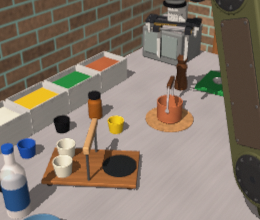

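The pot stands on the mat and the tray hasn't moved. The tray bar is at about (580.5,208.3), closing direction 31.7°. Moving over it.

jog_arm:
  plan: [0.001,0.015,0,0,0,1,0.002,0.045,0,0,0,2,0.005,0.085,0,0,0,3,0.008,0.125,0,0,0,4,0.01,0.165,0,0,0,5,0.012,0.205,0,0,0,6,0.014,0.245,0,0,0,7,0.016,0.285,0,0,0,8,0.018,0.32,0,0,0,9,0.02,0.35,0,0,0,10,0.022,0.375,-0.01,0,0,10.2,0.023,0.392,-0.025,0,0,10.2,0.023,0.398,-0.04,0,0,10.2,0.023,0.399,-0.05,0,0,10.2,0.023,0.399,-0.05,0,0,10.2,0.023,0.399,-0.05,0,0,10.2]
  claw: 0.09

```text
clock: 13.95
eef_pos: [580.3, 207.7, 196.6]
eef_rot: [-3.142, 0.0, 2.123]
wrist_force: [0.6, -0.8, -0.5]
finger_gap: 90.1
finger_force: 0.0
```

jog_arm:
  plan: [0,0,-0.01,0,0,0,0,0,-0.025,0,0,0,0,0,-0.04,0,0,0,0,0,-0.055,0,0,0,0,0,-0.067,0,0,0,0,0,-0.076,0,0,0,0,0,-0.08,0,0,0,0,0,-0.08,0,0,0]

```text
clock: 14.75
eef_pos: [580.0, 208.5, 116.0]
eef_rot: [-3.141, -0.0, 2.124]
wrist_force: [-0.1, 0.1, 0.4]
finger_gap: 89.9
finger_force: 0.0
```

jog_arm:
  plan: [0,0,0,0,0,0,0,0,0,0,0,0,0,0,0,0,0,0,0,0,0,0,0,0,0,0,0,0,0,0,0,0,0,0,0,0,0,0,0,0,0,0,0,0,0,0,0,0,0,0,0,0,0,0,0,0,0,0,0,0]
  claw: 0.024
  force: 20

```text
clock: 15.75
eef_pos: [580.1, 208.6, 116.4]
eef_rot: [-3.142, -0.0, 2.124]
wrist_force: [0.2, -0.2, -0.2]
finger_gap: 24.0
finger_force: 0.0
```

jog_arm:
  plan: [0,0,0,0,0,0,0,0,0,0,0,0,0,0,0,0,0,0,0,0,0,0,0,0,0,0,0,0,0,0,0,0,0,0,0,0,0,0,0,0,0,0]
  claw: 0
  force: 58

```text
clock: 16.45
eef_pos: [580.1, 208.6, 116.4]
eef_rot: [-3.142, 0.0, 2.124]
wrist_force: [1.7, 2.5, -2.1]
finger_gap: 17.6
finger_force: 58.0
```

Lifting gently by 130 mm in two stages, with a check between.

jog_arm:
  plan: [0,0,0.001,0,0,0,0,0,0.002,0,0,0,0,0,0.004,0,0,0,0,0,0.007,0,0,0,0,0,0.01,0,0,0,0,0,0.013,0,0,0,0,0,0.016,0,0,0,0,0,0.018,0,0,0,0,0,0.019,0,0,0,0,0,0.02,0,0,0,0,0,0.02,0,0,0,0,0,0.02,0,0,0]

```text
clock: 17.65
eef_pos: [580.1, 208.6, 136.3]
eef_rot: [-3.141, -0.0, 2.124]
wrist_force: [1.0, -0.0, -7.5]
finger_gap: 17.6
finger_force: 58.0
```

```bash
cat > tilt.py <<'E'
from h import *
import sys
p,d=camera("side"); X=cloud("side",d); hs=cv2.cvtColor(p,cv2.COLOR_RGB2HSV)
lo,hi=map(float,sys.argv[1:3])
k=(d>0)&(np.hypot(X[...,0]-580,X[...,1]-208)<155)&(X[...,2]>lo)&(X[...,2]<hi)&(hs[...,1]>100)&(hs[...,0]<20)
q=X[k]
for _ in range(3):
    A=np.c_[q[:,:2]-[580,208],np.ones(len(q))]; c=np.linalg.lstsq(A,q[:,2],rcond=None)[0]; r=np.abs(q[:,2]-A@c); q=q[r<4] if _<2 else q
print(len(q),"slopes",c[:2].round(3),"board top z",c[2].round(1))
cv2.imwrite(sys.argv[3],p[60:310,120:380,::-1]); s=manip.read_state(); print(s["eef_pos"],s["wrist_force"],s["moment"],s["finger_gap"])
E
python3 tilt.py 30 65 pics/s5.png
```

```text
1872 slopes [ 0.001 -0.001] board top z 46.2
[580.08320849 208.52439515 136.31139514] [ 0.51244697 -0.357853   -7.99300133] [-0.03176452 -0.14483024 -0.03886393] 17.565232111334197
```

View pics/s5.png

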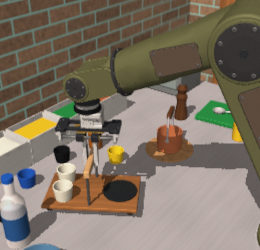

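The tray is level (slopes near 0) and 20 mm up, with both cups standing at crop (67,170) and (63,190). Raising it another 110 mm.

jog_arm:
  plan: [0,0,0.001,0,0,0,0,0,0.004,0,0,0,0,0,0.009,0,0,0,0,0,0.016,0,0,0,0,0,0.024,0,0,0,0,0,0.033,0,0,0,0,0,0.043,0,0,0,0,0,0.053,0,0,0,0,0,0.063,0,0,0,0,0,0.073,0,0,0,0,0,0.083,0,0,0,0,0,0.091,0,0,0,0,0,0.098,0,0,0,0,0,0.104,0,0,0,0,0,0.107,0,0,0,0,0,0.109,0,0,0,0,0,0.11,0,0,0,0,0,0.11,0,0,0]

```text
clock: 19.5
eef_pos: [580.1, 208.5, 246.3]
eef_rot: [-3.141, -0.0, 2.124]
wrist_force: [-0.6, 0.1, -6.8]
finger_gap: 17.7
finger_force: 58.0
```

jog_arm:
  plan: [0,0,0,0,0,0,0,0,0,0,0,0,0,0,0,0,0,0,0,0,0,0,0,0,0,0,0,0,0,0,0,0,0,0,0,0,0,0,0,0,0,0,0,0,0,0,0,0,0,0,0,0,0,0,0,0,0,0,0,0]

```text
clock: 20.5
eef_pos: [580.1, 208.5, 246.4]
eef_rot: [-3.142, -0.0, 2.124]
wrist_force: [0.4, -0.6, -7.6]
finger_gap: 17.6
finger_force: 58.0
```

```bash
python3 tilt.py 140 172 pics/s6.png
```

```text
1876 slopes [ 0.002 -0.003] board top z 156.3
[580.14231537 208.53335889 246.46121327] [ 0.2256029  -0.49262791 -7.16740984] [-0.02259948 -0.05912467  0.0170209 ] 17.424026520998602
```

View pics/s6.png

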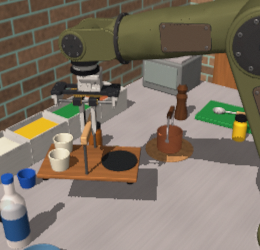

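The tray is level with its feet about 130 mm up, both cups are standing at crop (63,141) and (60,160), and the pot is on the mat at (168,140). Handing in.

```bash
python3 -c "
from cell import manip
print(manip.sign_off())"
```

```text
the job is handed in; nothing more can be done
None
```

The pot stands released on the cork mat, and the gripper is holding the tray level about 130 mm above the counter with both white cups standing; the job is handed in, but sign-off returned no verdict.

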